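Fit the upper tray of a tiered counter stand

TASK

Take the upper tray off its sloped rest and fit it on the tiered stand: every corner hole over its own post, the wide-set pair of holes over the wide-set pair of posts, and the tray sitting level and fully down on the four collars. Lower it with control, never letting it fall onto the stand, let go of it, and leave the thread spools in the lower tier standing and the staples box and button tin where they are.

Things in the scene. Friction and masses are not known exactly. Their poses are not given: they have to be found in the camera images.
- tray: loose grey upper tray, 150 (x) x 190 (y) mm, 0.17 to 0.35 kg, floor 5 mm thick, rim 12 mm high. Origin: centre of its underside; z: its upward normal. Four through holes, 11.5 mm across: the wide-set pair at x -48, y +-78 mm, the narrow-set pair at x +48, y +-60 mm. It starts leaning in the rest, its z tilted 35 degrees from vertical towards the rest's low side (-x).
- tray_handle (a point): centre of the tray's carrying handle, 41 mm above the tray's origin along its z; same axes as the tray. A black bar along y, 80 mm long, 12 mm thick (x), 18 mm high (z), on two 10 mm uprights at y +-35 mm; the space under the bar between them, 27 mm down to the tray's floor, is free.
- base: dark steel base plate of the stand, fixed, 220 (x) x 196 (y) x 8 mm, origin at the centre of its underside, z up. The lower tier with its four posts is bolted on it through slots along x: parallel to the base and centred in y, but standing anywhere from -12 to +12 mm along x from the base's centre (its own pose is not listed), so the posts must be seen or felt for.
- base_seat (a point): point 83 mm above the base's origin, at the height of the collars on which the fitted tray's underside rests, tray x along base x. Posts from the lower tier's centre: wide-set pair at x -48, y +-78, narrow-set pair at x +48, y +-60 mm. Above each 18 mm collar stands a pin 8 mm across, 30 mm long (tip 113 mm above the counter, last 3 mm tapering to 5 mm).
- rest: the fixed aluminium sloped rest in which the tray leans, 150 x 150 mm footprint, origin at the centre of its underside, z up; the slope rises towards its +x, 35 degrees, with a lip 10 mm high at the low (-x) end. The tray is free to leave along its own z axis.
- spool1: thread spool, 30 mm diameter, 48 mm high, standing loose in the lower tier; origin at the centre of its underside
- spool2: the other thread spool, 30 mm diameter, 48 mm high, standing loose in the lower tier; origin at the centre of its underside
- staples_box: small yellow card box, 40 x 62 x 28 mm, on the counter beside the rest, on the robot's left; origin at the centre of its underside
- button_tin: round tin, 70 mm diameter, 46 mm high, on the counter beside the stand, on the robot's right; origin at the centre of its underside

How it is judged (in metres and radians):
On the way:
1. the tray has been lifted off the rest, more than 120 mm from where it leaned (distance of tray from where it was at the start of the episode above 0.12 m), for 0.2 s.
At the end, for the whole second after the job is handed in: the tray rests on all four collars (underside 83 mm above the counter within 4 mm, level within 2 degrees, within 18 mm of the base's centre and 4.5 degrees of its direction), at rest; both spools stand; staples box and button tin are within 30 mm of where they were (z of tray in the frame of base between 0.079 and 0.087 m and angle between tray's own z axis and vertical below 0.035 rad and horizontal distance between tray and base below 0.018 m and angle between the x axis of tray and the x axis of base, either way round below 0.08 rad and linear speed of tray below 0.02 m/s and angle between each of spool1, spool2's own z axis and vertical below 0.3 rad and distance of each of staples_box, button_tin from where it was at the start of the episode below 0.03 m); the robot touches nothing.
It fails at once if the tray falls or is thrown onto the stand (faster than 0.3 m/s with its underside lower than 120 mm above the counter, within 40 mm of the base's centre) (linear speed of tray above 0.3 m/s and horizontal distance between tray and base below 0.04 m and height (world z) of tray below 0.12 m).
It fails at once if a spool in the lower tier is knocked over (angle between any of spool1, spool2's own z axis and vertical above 0.6 rad).
It fails at once if the staples box or the button tin is pushed more than 30 mm (distance of any of staples_box, button_tin from where it was at the start of the episode above 0.03 m).
It also fails if it takes over 59 s, if anything falls off the work surface, if the arm or the gripper's body presses on something with over 40 N, if the wrist force passes 120 N, or if a joint passes its speed limit or range.

ROBOT

A 6-joint arm with a two-finger parallel gripper is mounted at the origin on a cart in front of the work surface, level with it; the furniture and walls round the work are solid. World frame = base frame: x ahead of the robot, y to its left, z up, the work surface at z = 0. Lengths are in m, angles in degrees, forces in N, time in s.
With the tool pointing down it reaches from about 0.3 to 0.75 m from the base axis. Payload 8.5 kg.
Tool frame: the origin (TCP) lies midway between the tips of the shut fingers; the grasp point (between the pads) lies 19 mm behind it (env.hold_point_z is the distance from the TCP to the grasp point, in m); z points along the fingers, y is the line along which they close (so a half turn about z gives the same grasp; the last joint's range is limited). The gripper opens to 85 mm and grips with 20 to 120 N. Pads are 22 mm wide; open, the fingers measure 114 mm over their backs; the gripper's body (76 mm by 85 mm) begins 54 mm behind the grasp point. The pads swing forward as they close: fully open they stand 13 mm farther back than shut.
Start: joints at [-79.601, 21.807, 74.336, -0, 83.858, -12.336], TCP at [0.213, -0.507, 0.231] pointing down, gripper open.
Joint ranges: [-178.18, 178.18], [-50.72, 133.34], [12.68, 142.11], [-81.47, 261.47], [9.98, 163.14], [-165.26, 165.26]. Speed limits (degrees/s): [136.94, 136.94, 180, 180, 180, 180].

INTERFACE

Orientations are given as a 3x3 rotation matrix whose columns are the frame's x, y, z axes.
In Python, from rig import observe, get_image, camera_info, env gives the robot as it stands.
- The arm moves only by the tool drive_tool, never from a script. Its arguments are lists of equal length, an entry for each row: "offset": the shift along the tool's x, y, z in units of 40 mm (1.0 is 40 mm), a list of three; "turn": the turn, a rotation vector about the tool's x, y, z in units of 6 degrees (1.0 is 6 degrees), a list of three; "hand": the opening, from 0 (shut) to 1 (fully open). A call has exactly 10 rows; each row shifts and turns the commanded pose from where the row before left it, along the tool's axes as they then stand; what a row does not reach is not made up. A row lasts 1/8 s, in which the tool goes at most 62.5 mm and 10.7 degrees, less where a joint would pass 70% of its speed; a pose out of reach is approached as far as the arm can. A call is refused whole if a number of a shift passes 1 or a number of a turn 1, either way. A call with a gripper value outside its range is refused whole. The fingers move at their own pace and stop on an object; "newtons" is the grip in N (left out, the last holds). Time passes only in rows, so rows that do not move let the fingers close, or fill a call up. It gives the time, the measured TCP pose, the force, the opening and the grip force at its end, in the units of the state.
- observe(): the state, without advancing time (a new reading comes with each control period).
- get_image(name): name is "side" or "top" or "wrist"; returns the picture (400x640x3 uint8, blue, green, red); there is no depth.
- camera_info(name): a dict with "fx", "fy", "cx", "cy" (pixels), "world_to_cam" (4x4, takes a point from world to camera coordinates). Camera axes: x right, y down, z forward; pixel columns grow to the right and rows downward; lengths in m; the calibration is good to about 2 mm. A picture is of the moment at which its call begins: read the wrist's pose just before it. camera_info takes no time and is no camera call; for the wrist camera it gives the pose at the moment of the call.
- env.close_job(): hands the job in; it is judged then, once.
The state is a dict: "time_s": time; "q": joint angles; "qvel": joint speeds; "joint_efforts": joint torques, N m; "position": TCP position; "tool_rot": TCP orientation; "ft_force": force on the tool from outside, world axes, zero at the start; "wrist_torque": the same for the moment, N m; "grip_width": finger opening in m; "gripper_force": force on a finger pad.
Only numpy, scipy, OpenCV 4.12 (cv2) and the standard library are available. Lean on these libraries where they do the work, as an engineer would, in place of code of your own. Each camera call takes 0.05 s, during which the arm holds its last target. There are 200 camera calls.

## Working session

There is one attempt and no reset: what is moved stays moved. The work goes in short steps, Python scripts to look and compute and a tool call to move; the robot and the scene stay as the last step left them, time stands still between calls to the robot, and variables do not carry over. Pictures are saved under pics/ and viewed, at most 10 in all, crops included, and the job is handed in when it is done.

Besides the shell and the picture viewer there is one more tool, called as name(argument=value, ...), one argument or row to a line, values as JSON. drive_tool: Moves the arm, as the interface text tells. Its arguments: {"type":"object","properties":{"offset":{"type":"array"},"turn":{"type":"array"},"hand":{"type":"array"},"newtons":{"type":"number"}},"required":["offset","turn","hand"]}

```bash
mkdir -p pics; ls; python3 - <<'E'
from rig import *
import cv2,numpy as np
for n in("side","top"):
    cv2.imwrite(f"pics/{n}0.png",get_image(n)); c=camera_info(n); print(n,c["fx"],c["fy"],c["cx"],c["cy"],np.round(c["world_to_cam"],3).tolist())
print(observe(),env.hold_point_z)
E
```

```text
pics
side 399.8818787247635 399.8818787247635 319.5581245428128 199.7946005500179 [[0.999, -0.053, -0.005, -0.459], [-0.04, -0.68, -0.732, 0.092], [0.035, 0.731, -0.681, 1.261], [0.0, 0.0, 0.0, 1.0]]
top 397.3559288003955 397.3559288003955 315.63357516641724 195.14567157211823 [[0.004, -1.0, -0.01, 0.01], [-0.997, -0.003, -0.079, 0.436], [0.079, 0.01, -0.997, 1.43], [0.0, 0.0, 0.0, 1.0]]
{'time_s': 0.1, 'q': array([-7.96006419e+01,  2.18393335e+01,  7.43789053e+01,  7.01458783e-05,
        8.38585796e+01, -1.23349332e+01]), 'qvel': array([ 0.02489428, -0.14953277, -0.14926574, -0.03731567,  0.0480778 ,
        0.0527909 ]), 'joint_efforts': array([ 4.80629067e-03, -4.49220443e+01, -2.31656921e+01, -1.33265248e-04,
        3.67221655e-03,  3.18152118e-07]), 'position': array([ 0.21250997, -0.50700686,  0.23076173]), 'tool_rot': array([[ 9.22307046e-01,  3.86457830e-01, -2.40816197e-04],
       [ 3.86457798e-01, -9.22306148e-01,  1.31893053e-03],
       [ 2.87604771e-04, -1.30952422e-03, -9.99999101e-01]]), 'ft_force': array([-0.18763471,  0.42410183, -0.0859767 ]), 'wrist_torque': array([-0.04771072,  0.02298326,  0.02874321]), 'gripper_force': 0.0, 'grip_width': 0.0852769769077035} 0.0187
```

View pics/top0.png

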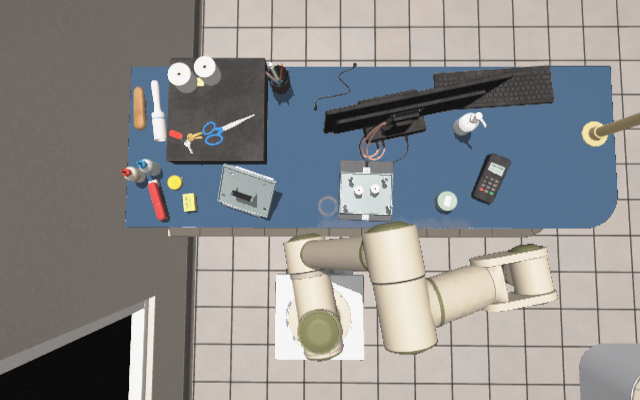

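View pics/side0.png

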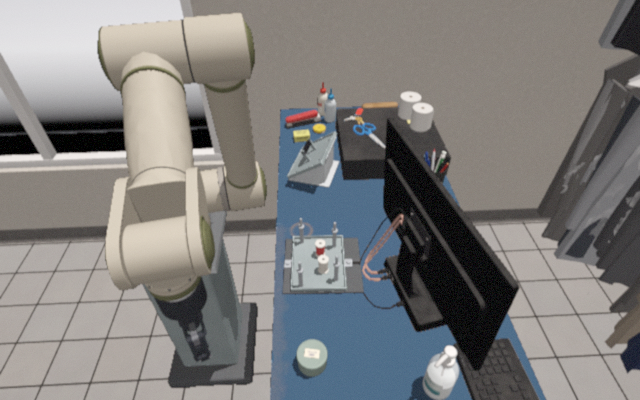

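```bash
python3 - <<'E'
import cv2,numpy as np
t=cv2.imread("pics/top0.png");s=cv2.imread("pics/side0.png")
f=lambda im,x,y,w,h,k:cv2.resize(im[y:y+h,x:x+w],None,fx=k,fy=k,interpolation=cv2.INTER_CUBIC)
a=np.hstack([f(t,210,155,80,60,5),f(t,330,155,80,60,5)])
b=np.hstack([f(s,282,130,80,60,5),f(s,280,235,80,60,5)])
cv2.imwrite("pics/c0.png",np.vstack([a,b]))
E
```

```text
(no output)
```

View pics/c0.png

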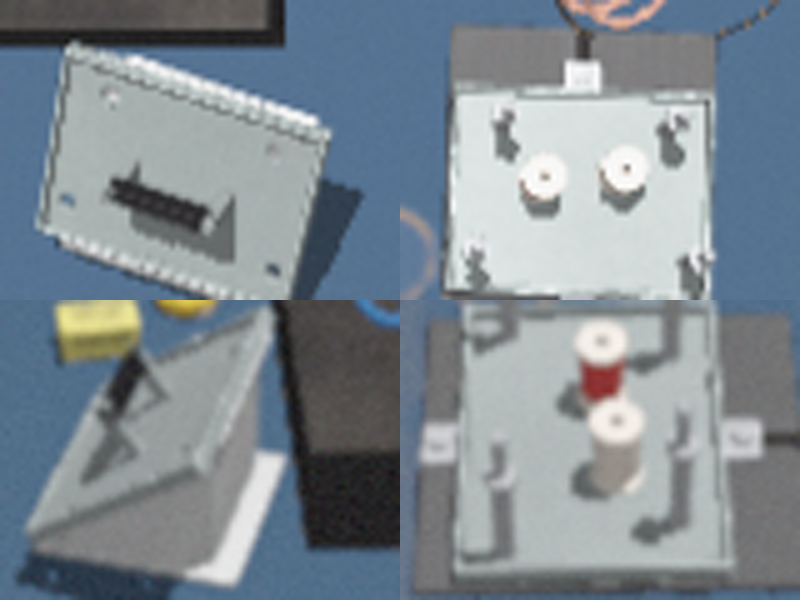

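```bash
cat > h.py <<'E'
import numpy as np
from scipy.optimize import least_squares
from scipy.spatial.transform import Rotation as R
from rig import *
def proj(c,P):
    P=np.atleast_2d(P); M=np.array(c["world_to_cam"]); q=P@M[:3,:3].T+M[:3,3]
    return np.c_[c["fx"]*q[:,0]/q[:,2]+c["cx"],c["fy"]*q[:,1]/q[:,2]+c["cy"]]
def fit(pose,x0,sets):
    f=lambda p:np.concatenate([(proj(c,np.array([o for o,_ in L])@pose(p)[0].T+pose(p)[1])-np.array([u for _,u in L])).ravel() for c,L in sets])
    r=least_squares(f,x0,loss="soft_l1"); return r.x,np.round(f(r.x).reshape(-1,2),1)
trayp=lambda p:((R.from_euler("z",p[3])*R.from_euler("y",-35,degrees=True)).as_matrix(),np.array(p[:3]))
basep=lambda p:(R.from_euler("z",p[2]).as_matrix(),np.array([p[0],p[1],0]))
E
python3 - <<'E'
from h import *
ct,cs=camera_info("top"),camera_info("side")
T=[((-.048,.078,.005),(223.6,194.6)),((-.048,-.078,.005),(264.4,209)),((.048,.06,.005),(232.4,174.6)),((.048,-.06,.005),(264.4,185.4)),((0,.04,.046),(233,192.6)),((0,-.04,.046),(252.2,199))]
S=[((.075,-.095,.012),(322,163.6)),((-.075,-.095,.012),(288,176)),((.075,.095,.012),(336.4,131.6))]
p,r=fit(trayp,[.4,.25,.08,-.3],[(ct,T),(cs,S)]);print(p,np.degrees(p[3]),r.tolist())
B=[((.11,.098,.008),(340.4,160)),((.11,-.098,.008),(393.2,162)),((-.11,.098,.008),(338.5,219.5)),((-.11,-.098,.008),(394.5,220))]
C=[((-.11,.098,.008),(285.6,238.6)),((.11,.098,.008),(357,238.6)),((-.11,-.098,.008),(283.6,293))]
b,r=fit(basep,[.4,-.1,0],[(ct,B),(cs,C)]);print(b,np.degrees(b[2]),r.tolist())
Rt,t=trayp(p);print("handle",Rt@[0,0,.041]+t,Rt)
E
```

```text
[ 0.45066039  0.2537053   0.07297029 -0.32219253] -18.46027223102206 [[-0.3, -0.2], [0.1, -0.7], [-0.3, -1.4], [0.5, -1.2], [-2.0, -0.5], [0.9, 0.5], [-1.0, -0.4], [-1.2, 1.3], [-1.4, 0.1]]
[ 0.45753245 -0.17281626 -0.02729923] -1.5641305811757293 [[-0.3, -0.8], [0.1, -1.3], [0.0, -0.6], [-2.1, 0.5], [-0.6, 0.9], [0.3, -0.8], [-1.3, 1.5]]
handle [0.42835384 0.26115177 0.10655552] [[ 7.77001298e-01  3.16647031e-01 -5.44062166e-01]
 [-2.59382063e-01  9.48543440e-01  1.81621276e-01]
 [ 5.73576436e-01  2.77555756e-17  8.19152044e-01]]
```

```bash
cat >> h.py <<'E'
def plan(Rt,pt,n):
    """n equal rows from the measured pose to (Rt,pt): offsets/turns in move units"""
    s=observe(); R0=s["tool_rot"]; d=(np.asarray(pt)-s["position"])/n
    w=R.from_matrix(R0.T@Rt).as_rotvec()/n
    off=[];Rc=R.from_matrix(R0)
    for i in range(n):
        off.append(np.round(Rc.inv().apply(d)/.04,2).tolist()); Rc=Rc*R.from_rotvec(w)
    print("t",s["time_s"],"turn",np.round(np.degrees(w)/6,3).tolist());print("off",off)
def down(yaw): # tool y at yaw, pointing down
    y=np.array([np.cos(yaw),np.sin(yaw),0]);z=np.array([0,0,-1.]);return np.c_[np.cross(y,z),y,z]
def tip():
    s=observe();print("t",s["time_s"],"pos",np.round(s["position"],4),"rv",np.round(s["tool_rot"],3).tolist(),"F",np.round(s["ft_force"],1),"w",round(s["grip_width"],4),round(s["gripper_force"],1))
E
python3 - <<'E'
from h import *
s=observe();M=np.array(camera_info("wrist")["world_to_cam"]);c=-M[:3,:3].T@M[:3,3]
print("cam in tool",s["tool_rot"].T@(c-s["position"]),"\naxes",np.round(s["tool_rot"].T@M[:3,:3].T,3),camera_info("wrist")["fx"])
plan(down(-.027),[.41,-.17,.33],12)
E
```

```text
cam in tool [ 0.07862583 -0.00141613 -0.14298206] 
axes [[-0.    -0.952 -0.306]
 [ 1.    -0.    -0.001]
 [ 0.    -0.306  0.952]] 309.12953628751995
t 0.1 turn [-0.001, -0.001, -0.913]
off [[0.65, -0.49, -0.21], [0.69, -0.42, -0.21], [0.73, -0.36, -0.21], [0.76, -0.28, -0.21], [0.79, -0.21, -0.21], [0.8, -0.13, -0.21], [0.81, -0.06, -0.21], [0.81, 0.02, -0.21], [0.81, 0.1, -0.21], [0.79, 0.17, -0.21], [0.77, 0.25, -0.21], [0.75, 0.32, -0.21]]
```

```bash
python3 - <<'E'
from h import *
plan(down(-.027),[.455,-.13,.30],12)
E
```

```text
t 0.1 turn [-0.001, -0.001, -0.913]
off [[0.77, -0.53, -0.14], [0.82, -0.45, -0.14], [0.86, -0.37, -0.14], [0.89, -0.29, -0.14], [0.91, -0.2, -0.14], [0.93, -0.12, -0.14], [0.93, -0.03, -0.14], [0.93, 0.06, -0.14], [0.92, 0.15, -0.14], [0.9, 0.24, -0.14], [0.88, 0.32, -0.14], [0.84, 0.41, -0.14]]
```

drive_tool(
  offset=[
    [0.77,-0.53,-0.18],
    [0.82,-0.45,-0.18],
    [0.86,-0.37,-0.18],
    [0.89,-0.29,-0.18],
    [0.91,-0.2,-0.18],
    [0.93,-0.12,-0.18],
    [0.93,-0.03,-0.18],
    [0.93,0.06,-0.18],
    [0.92,0.15,-0.18],
    [0.9,0.24,-0.18],
  ],
  turn=[
    [0,0,-0.913],
    [0,0,-0.913],
    [0,0,-0.913],
    [0,0,-0.913],
    [0,0,-0.913],
    [0,0,-0.913],
    [0,0,-0.913],
    [0,0,-0.913],
    [0,0,-0.913],
    [0,0,-0.913],
  ],
  hand=[1,1,1,1,1,1,1,1,1,1],
)

```text
time_s: 1.35
position: [0.4152, -0.192, 0.3034]
tool_rot: [[0.213, 0.977, -0.0], [0.977, -0.213, 0.0], [0.0, -0.0, -1.0]]
ft_force: [-0.8, -0.1, 0.2]
grip_width: 0.0856
gripper_force: 0.0
```

drive_tool(
  offset=[
    [0.88,0.32,0],
    [0.84,0.41,0],
    [0,0,0],
    [0,0,0],
    [0,0,0],
    [0,0,0],
    [0,0,0],
    [0,0,0],
    [0,0,0],
    [0,0,0],
  ],
  turn=[
    [0,0,-0.913],
    [0,0,-0.913],
    [0,0,0],
    [0,0,0],
    [0,0,0],
    [0,0,0],
    [0,0,0],
    [0,0,0],
    [0,0,0],
    [0,0,0],
  ],
  hand=[1,1,1,1,1,1,1,1,1,1],
)

```text
time_s: 2.6
position: [0.4553, -0.1303, 0.3033]
tool_rot: [[0.027, 1.0, -0.0], [1.0, -0.027, 0.0], [0.0, -0.0, -1.0]]
ft_force: [1.0, 0.3, 0.4]
grip_width: 0.0856
gripper_force: 0.0
```

```bash
python3 - <<'E'
from h import *
import cv2,pickle
tip();pickle.dump(camera_info("wrist"),open("w1.pkl","wb"));im=get_image("wrist");cv2.imwrite("pics/w1.png",im)
cv2.imwrite("pics/w1b.png",cv2.resize(im,None,fx=1.25,fy=1.25,interpolation=cv2.INTER_CUBIC))
E
```

```text
t 2.6 pos [ 0.4553 -0.1303  0.3033] rv [[0.027, 1.0, -0.0], [1.0, -0.027, 0.0], [0.0, -0.0, -1.0]] F [1.  0.3 0.4] w 0.0856 0.0
```

View pics/w1b.png

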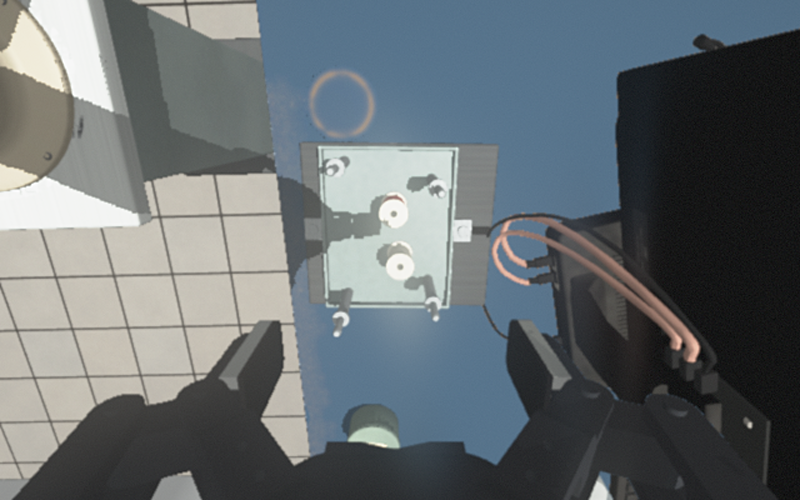

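```bash
python3 - <<'E'
import cv2
im=cv2.imread("pics/w1.png");cv2.imwrite("pics/w1c.png",cv2.resize(im[108:272,236:404],None,fx=3.6,fy=3.6,interpolation=cv2.INTER_CUBIC))
E
```

```text
(no output)
```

View pics/w1c.png

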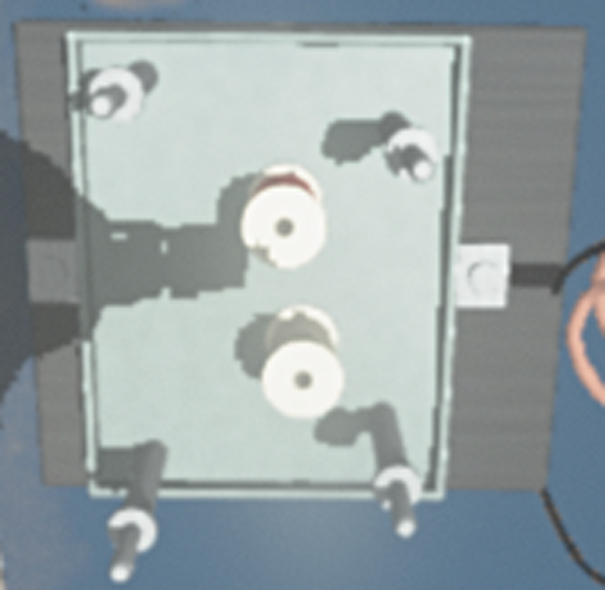

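```bash
python3 - <<'E'
from h import *
import pickle
c=pickle.load(open("w1.pkl","rb"))
k=lambda u,v:(236+u/3.6-.36,108+v/3.6-.36)
P=[((-.048,.078,.113),k(103,105)),((.048,.06,.113),k(421,168)),((-.048,-.078,.113),k(121,571)),((.048,-.06,.113),k(404,525)),
((-.048,.078,.083),k(117,92)),((.048,.06,.083),k(410,155)),((-.048,-.078,.083),k(132,530)),((.048,-.06,.083),k(398,485))]
p,r=fit(basep,[.45,-.17,-.03],[(c,P)]);print("posts",p,np.degrees(p[2]),r.tolist())
B=[((-.11,.098,.008),k(15,22)),((.11,.098,.008),k(586,30)),((-.11,-.098,.008),k(40,485)),((.11,-.098,.008),k(548,490))]
b,r=fit(basep,[.45,-.17,-.03],[(c,B)]);print("base",b,np.degrees(b[2]),r.tolist())
# pregrasp over the tray
Rt,t=trayp([.4507,.2537,.0730,-.3222]);G=np.c_[Rt[:,1],Rt[:,0],-Rt[:,2]]
h=Rt@[0,0,.041]+t
print(h,"pre",h+Rt[:,2]*.11); plan(G,h+Rt[:,2]*.11,12)
E
```

```text
posts [ 0.44581584 -0.16619437 -0.03694499] -2.1167922759685163 [[-0.6, -0.3], [0.5, -0.0], [-0.3, 0.1], [0.5, 0.4], [-0.3, 0.4], [0.6, -0.7], [-0.1, -0.2], [-0.2, 0.5]]
base [ 0.45764662 -0.16769185 -0.03904914] -2.23735097606419 [[-0.9, -0.5], [1.1, -0.7], [0.1, 1.0], [-0.2, 1.2]]
[0.42839351 0.26114664 0.10658523] pre [0.36854682 0.28112543 0.19669196]
t 2.65 turn [-0.483, -0.072, 0.228]
off [[0.85, -0.2, 0.22], [0.85, -0.23, 0.2], [0.84, -0.26, 0.19], [0.84, -0.29, 0.17], [0.83, -0.32, 0.14], [0.83, -0.35, 0.12], [0.82, -0.37, 0.1], [0.81, -0.4, 0.07], [0.8, -0.42, 0.04], [0.79, -0.44, 0.02], [0.78, -0.46, -0.01], [0.77, -0.47, -0.04]]
```

drive_tool(
  offset=[
    [0.85,-0.2,0.22],
    [0.85,-0.23,0.2],
    [0.84,-0.26,0.19],
    [0.84,-0.29,0.17],
    [0.83,-0.32,0.14],
    [0.83,-0.35,0.12],
    [0.82,-0.37,0.1],
    [0.81,-0.4,0.07],
    [0.8,-0.42,0.04],
    [0.79,-0.44,0.02],
  ],
  turn=[
    [-0.483,-0.072,0.228],
    [-0.483,-0.072,0.228],
    [-0.483,-0.072,0.228],
    [-0.483,-0.072,0.228],
    [-0.483,-0.072,0.228],
    [-0.483,-0.072,0.228],
    [-0.483,-0.072,0.228],
    [-0.483,-0.072,0.228],
    [-0.483,-0.072,0.228],
    [-0.483,-0.072,0.228],
  ],
  hand=[1,1,1,1,1,1,1,1,1,1],
)

```text
time_s: 3.9
position: [0.3833, 0.2139, 0.2144]
tool_rot: [[0.271, 0.84, 0.469], [0.962, -0.231, -0.142], [-0.011, 0.49, -0.871]]
ft_force: [0.6, -0.6, -0.3]
grip_width: 0.085
gripper_force: 0.0
```

drive_tool(
  offset=[
    [0.78,-0.46,-0.01],
    [0.77,-0.47,-0.04],
    [0,0,0],
    [0,0,0],
    [0,0,0],
    [0,0,0],
    [0,0,0],
    [0,0,0],
    [0,0,0],
    [0,0,0],
  ],
  turn=[
    [-0.483,-0.072,0.228],
    [-0.483,-0.072,0.228],
    [0,0,0],
    [0,0,0],
    [0,0,0],
    [0,0,0],
    [0,0,0],
    [0,0,0],
    [0,0,0],
    [0,0,0],
  ],
  hand=[1,1,1,1,1,1,1,1,1,1],
)

```text
time_s: 5.15
position: [0.3694, 0.2813, 0.1964]
tool_rot: [[0.317, 0.777, 0.544], [0.948, -0.259, -0.182], [-0.0, 0.574, -0.819]]
ft_force: [0.4, -0.3, -0.2]
grip_width: 0.0852
gripper_force: 0.0
```

```bash
python3 - <<'E'
from h import *
import cv2,pickle
tip();pickle.dump(camera_info("wrist"),open("w2.pkl","wb"));im=get_image("wrist");cv2.imwrite("pics/w2.png",im)
cv2.imwrite("pics/w2b.png",cv2.resize(im,None,fx=1.25,fy=1.25,interpolation=cv2.INTER_CUBIC))
E
```

```text
t 5.15 pos [0.3694 0.2813 0.1964] rv [[0.317, 0.777, 0.544], [0.948, -0.259, -0.182], [-0.0, 0.574, -0.819]] F [ 0.4 -0.3 -0.2] w 0.0852 0.0
```

View pics/w2b.png

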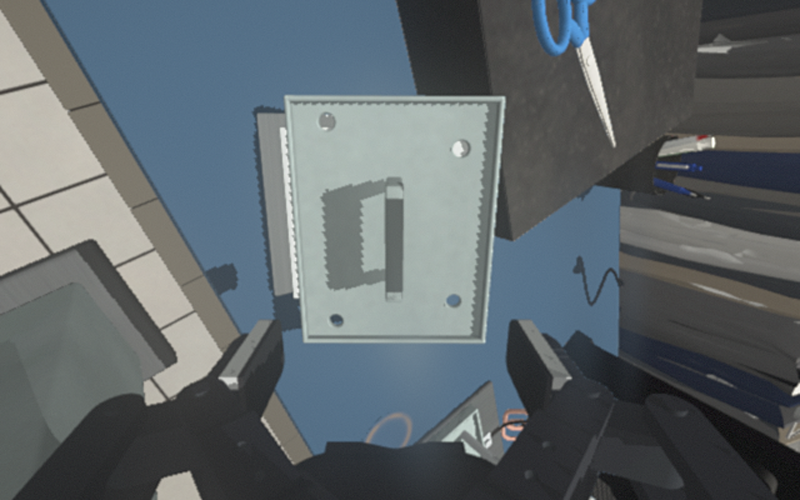

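```bash
python3 - <<'E'
from h import *
import pickle
c=pickle.load(open("w2.pkl","rb"))
k=lambda u,v:(u/1.25-.1,v/1.25-.1)
L=[((-.048,.078,.005),k(327,121)),((.048,.06,.005),k(460,148)),((-.048,-.078,.005),k(336,320)),((.048,-.06,.005),k(453,301)),
((-.075,.095,.012),k(286,97)),((.075,.095,.012),k(505,97)),((-.075,-.095,.012),k(304,342)),((.075,-.095,.012),k(485,342))]
p,r=fit(trayp,[.45,.25,.073,-.32],[(c,L)]);print(p,np.degrees(p[3]),r.tolist())
p6=lambda q:(R.from_rotvec(q[3:]).as_matrix(),np.array(q[:3]))
q,r=fit(p6,np.r_[p[:3],R.from_matrix(trayp(p)[0]).as_rotvec()],[(c,L)])
print(q[:3],"tilt",np.degrees(np.arccos(p6(q)[0][2,2])),r.tolist())
Rt,t=trayp(p);print("bar pred",(proj(c,np.array([[0,.04,.05],[0,-.04,.05],[.006,0,.05],[-.006,0,.05]])@Rt.T+t)+.1)*1.25)
G=np.c_[Rt[:,1],Rt[:,0],-Rt[:,2]];np.savez("g.npz",G=G,t=t,Rt=Rt)
plan(G,t+Rt@[0,0,.041-.0187],10)
E
```

```text
[ 0.45167721  0.25669414  0.07290757 -0.32623293] -18.691770039427126 [[0.2, 1.3], [0.7, 0.9], [0.5, -0.4], [-0.1, -0.7], [-1.1, -0.7], [0.1, -0.2], [-0.2, -0.1], [-0.3, 0.2]]
[0.45202845 0.25665927 0.07245513] tilt 35.067236116123716 [[0.5, 1.2], [0.5, 0.6], [0.5, -0.3], [0.0, -0.7], [-0.5, -0.8], [-0.5, -0.3], [-0.3, 0.1], [-0.1, 0.5]]
bar pred [[394.65093651 185.80667423]
 [394.33676531 301.56772749]
 [403.56193407 246.45966305]
 [385.41044232 246.41257111]]
t 5.2 turn [0.001, -0.002, 0.003]
off [[0.01, -0.0, 0.32], [0.01, -0.0, 0.32], [0.01, -0.0, 0.32], [0.01, -0.0, 0.32], [0.01, -0.0, 0.32], [0.01, -0.0, 0.32], [0.01, -0.0, 0.32], [0.01, -0.0, 0.32], [0.01, -0.0, 0.32], [0.01, -0.0, 0.32]]
```

drive_tool(
  offset=[
    [0.01,0,0.4],
    [0.01,0,0.4],
    [0.01,0,0.4],
    [0.01,0,0.4],
    [0.01,0,0.4],
    [0.01,0,0.4],
    [0.01,0,0.4],
    [0.01,0,0.42],
    [0,0,0],
    [0,0,0],
  ],
  turn=[
    [0,0,0],
    [0,0,0],
    [0,0,0],
    [0,0,0],
    [0,0,0],
    [0,0,0],
    [0,0,0],
    [0,0,0],
    [0,0,0],
    [0,0,0],
  ],
  hand=[1,1,1,1,1,1,1,1,1,1],
)

```text
time_s: 6.45
position: [0.4405, 0.261, 0.0911]
tool_rot: [[0.317, 0.777, 0.545], [0.948, -0.26, -0.182], [0.0, 0.574, -0.819]]
ft_force: [-1.1, 0.3, 0.4]
grip_width: 0.0853
gripper_force: 0.0
```

drive_tool(
  offset=[
    [0,0,0],
    [0,0,0],
    [0,0,0],
    [0,0,0],
    [0,0,0],
    [0,0,0],
    [0,0,0],
    [0,0,0],
    [0,0,0],
    [0,0,0],
  ],
  turn=[
    [0,0,0],
    [0,0,0],
    [0,0,0],
    [0,0,0],
    [0,0,0],
    [0,0,0],
    [0,0,0],
    [0,0,0],
    [0,0,0],
    [0,0,0],
  ],
  hand=[0,0,0,0,0,0,0,0,0,0],
  newtons=80,
)

```text
time_s: 7.7
position: [0.4404, 0.261, 0.0912]
tool_rot: [[0.317, 0.776, 0.545], [0.948, -0.26, -0.182], [0.0, 0.574, -0.819]]
ft_force: [-4.8, 1.1, 5.8]
grip_width: 0.0109
gripper_force: 78.8
```

drive_tool(
  offset=[
    [0,0,-0.1],
    [0,0,-0.2],
    [0,0,-0.3],
    [0,0,-0.4],
    [0,0,-0.4],
    [0,0,-0.4],
    [0,0,-0.4],
    [0,0,-0.4],
    [0,0,-0.2],
    [0,0,0],
  ],
  turn=[
    [0,0,0],
    [0,0,0],
    [0,0,0],
    [0,0,0],
    [0,0,0],
    [0,0,0],
    [0,0,0],
    [0,0,0],
    [0,0,0],
    [0,0,0],
  ],
  hand=[0,0,0,0,0,0,0,0,0,0],
)

```text
time_s: 8.95
position: [0.3794, 0.2815, 0.1831]
tool_rot: [[0.316, 0.776, 0.545], [0.949, -0.259, -0.181], [0.001, 0.574, -0.819]]
ft_force: [0.5, 0.8, -1.3]
grip_width: 0.0108
gripper_force: 77.9
```

```bash
python3 - <<'E'
from h import *
tip()
plan(down(-.0375),[.430,-.163,.26],20)
E
```

```text
t 8.95 pos [0.3794 0.2815 0.1831] rv [[0.316, 0.776, 0.545], [0.949, -0.259, -0.181], [0.001, 0.574, -0.819]] F [ 0.5  0.8 -1.3] w 0.0108 77.9
t 8.95 turn [0.29, 0.041, -0.132]
off [[-0.51, 0.25, 0.06], [-0.51, 0.24, 0.05], [-0.51, 0.24, 0.04], [-0.52, 0.23, 0.03], [-0.52, 0.22, 0.02], [-0.52, 0.22, 0.01], [-0.53, 0.21, 0.0], [-0.53, 0.2, -0.01], [-0.53, 0.2, -0.02], [-0.53, 0.19, -0.02], [-0.54, 0.18, -0.03], [-0.54, 0.17, -0.04], [-0.54, 0.16, -0.05], [-0.54, 0.15, -0.05], [-0.55, 0.14, -0.06], [-0.55, 0.13, -0.07], [-0.55, 0.12, -0.07], [-0.55, 0.11, -0.08], [-0.55, 0.1, -0.09], [-0.55, 0.09, -0.09]]
```

drive_tool(
  offset=[
    [-0.51,0.26,0],
    [-0.51,0.26,0],
    [-0.51,0.25,0],
    [-0.52,0.25,0.03],
    [-0.52,0.24,0.02],
    [-0.52,0.24,0.01],
    [-0.53,0.23,0.0],
    [-0.53,0.22,-0.01],
    [-0.53,0.22,-0.02],
    [-0.53,0.21,-0.02],
  ],
  turn=[
    [0.29,0.041,-0.132],
    [0.29,0.041,-0.132],
    [0.29,0.041,-0.132],
    [0.29,0.041,-0.132],
    [0.29,0.041,-0.132],
    [0.29,0.041,-0.132],
    [0.29,0.041,-0.132],
    [0.29,0.041,-0.132],
    [0.29,0.041,-0.132],
    [0.29,0.041,-0.132],
  ],
  hand=[0,0,0,0,0,0,0,0,0,0],
)

```text
time_s: 10.2
position: [0.408, 0.0577, 0.2289]
tool_rot: [[0.179, 0.94, 0.29], [0.984, -0.164, -0.075], [-0.023, 0.299, -0.954]]
ft_force: [0.1, -0.6, -2.4]
grip_width: 0.0107
gripper_force: 78.0
```

drive_tool(
  offset=[
    [-0.54,0.2,-0.03],
    [-0.54,0.19,-0.04],
    [-0.54,0.18,-0.05],
    [-0.54,0.17,-0.05],
    [-0.55,0.16,-0.06],
    [-0.55,0.15,-0.07],
    [-0.55,0.14,-0.07],
    [-0.55,0.13,-0.08],
    [-0.55,0.12,-0.09],
    [-0.55,0.11,-0.09],
  ],
  turn=[
    [0.29,0.041,-0.132],
    [0.29,0.041,-0.132],
    [0.29,0.041,-0.132],
    [0.29,0.041,-0.132],
    [0.29,0.041,-0.132],
    [0.29,0.041,-0.132],
    [0.29,0.041,-0.132],
    [0.29,0.041,-0.132],
    [0.29,0.041,-0.132],
    [0.29,0.041,-0.132],
  ],
  hand=[0,0,0,0,0,0,0,0,0,0],
)

```text
time_s: 11.45
position: [0.4398, -0.1655, 0.2685]
tool_rot: [[0.038, 0.999, -0.002], [0.999, -0.038, -0.001], [-0.001, -0.002, -1.0]]
ft_force: [-0.4, 1.0, -2.1]
grip_width: 0.0105
gripper_force: 78.0
```

```bash
python3 - <<'E'
from h import *
import cv2,pickle
tip();pickle.dump(camera_info("wrist"),open("w3.pkl","wb"));im=get_image("wrist");cv2.imwrite("pics/w3.png",im)
cv2.imwrite("pics/w3b.png",cv2.resize(im[:,60:580],None,fx=1.5,fy=1.5,interpolation=cv2.INTER_CUBIC))
cv2.imwrite("pics/s3.png",get_image("side"));cv2.imwrite("pics/t3.png",get_image("top"))
plan(down(-.0375),[.446,-.166,.26],4)
E
```

```text
t 11.45 pos [ 0.4398 -0.1655  0.2685] rv [[0.038, 0.999, -0.002], [0.999, -0.038, -0.001], [-0.001, -0.002, -1.0]] F [-0.4  1.  -2.1] w 0.0105 78.0
t 11.6 turn [-0.003, 0.002, -0.004]
off [[-0.0, 0.04, 0.05], [-0.0, 0.04, 0.05], [-0.0, 0.04, 0.05], [-0.0, 0.04, 0.05]]
```

View pics/w3b.png

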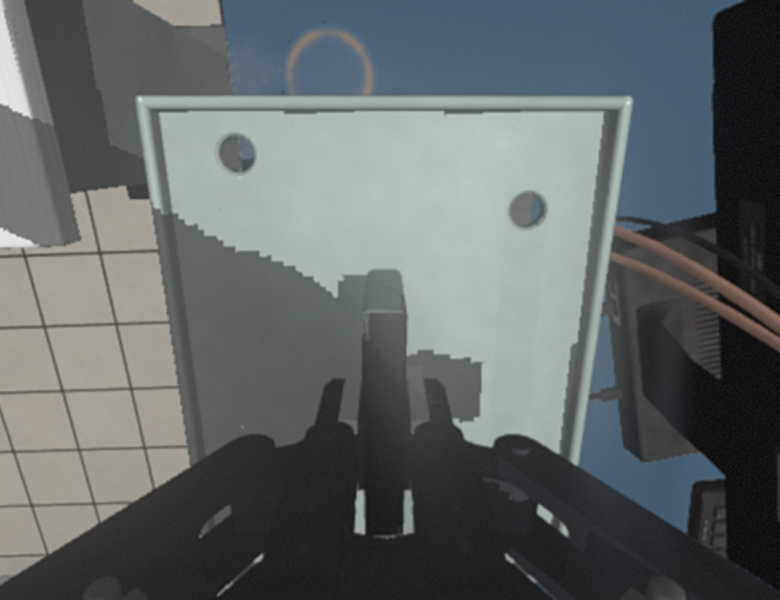

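```bash
cat >> h.py <<'E'
def trayin(c,L,tool,full=True):
    Rt,pt=tool; N=np.array([[0,1,0],[1,0,0],[0,0,-1.]])
    def pose(q):
        Ro=R.from_rotvec([q[3]/10,q[4]/10,q[5]/10]).as_matrix() # tool axes
        return Rt@Ro@N, pt+Rt@np.array([q[0]/10,q[1]/10,.0223+q[2]/10])
    f=lambda q:np.concatenate([(proj(c,np.array([o for o,_ in L])@pose(q)[0].T+pose(q)[1])-np.array([u for _,u in L])).ravel(),q/.03])
    r=least_squares(f,np.zeros(6)); q=r.x
    print("shift mm",np.round(q[:3]*100,1),"rot deg",np.round(np.degrees(q[3:]/10),2),"res",np.round(f(q)[:-6],1)); return pose(q)
E
python3 - <<'E'
from h import *
import pickle
c=pickle.load(open("w3.pkl","rb"));k=lambda u,v:(60+u/1.5-.17,v/1.5-.17)
L=[((-.048,.078,.005),k(238,153)),((.048,.06,.005),k(528,209)),((-.075,.095,.012),k(138,98)),((.075,.095,.012),k(631,98))]
s=observe()
Rt,t=trayin(c,L,(s["tool_rot"],s["position"]));print(t,np.round(Rt,4).tolist(),"yaw",np.degrees(np.arctan2(Rt[1,0],Rt[0,0])))
E
```

```text
shift mm [-0.3 -0.1 -0.7] rot deg [ 0.02  0.   -0.04] res [ 0.8  1.2 -1.7  0.8  0.1 -1.   0.7 -0.8]
[ 0.43972694 -0.16542842  0.24660269] [[0.9993, 0.0386, 0.0017], [-0.0386, 0.9993, 0.0007], [-0.0017, -0.0008, 1.0]] yaw -2.2146862959511986
```

drive_tool(
  offset=[
    [0,0.075,0.35],
    [0,0.075,0.35],
    [0,0,0.35],
    [0,0,0.35],
    [0,0,0.35],
    [0,0,0.35],
    [0,0,0.35],
    [0,0,0.3],
    [0,0,0.2],
    [0,0,0],
  ],
  turn=[
    [0,0,0],
    [0,0,0],
    [0,0,0],
    [0,0,0],
    [0,0,0],
    [0,0,0],
    [0,0,0],
    [0,0,0],
    [0,0,0],
    [0,0,0],
  ],
  hand=[0,0,0,0,0,0,0,0,0,0],
)

```text
time_s: 12.85
position: [0.4457, -0.1645, 0.1504]
tool_rot: [[0.037, 0.999, -0.001], [0.999, -0.037, -0.001], [-0.001, -0.001, -1.0]]
ft_force: [0.0, 0.2, -2.2]
grip_width: 0.011
gripper_force: 78.1
```

```bash
python3 - <<'E'
from h import *
import cv2,pickle
tip();c=camera_info("wrist");pickle.dump(c,open("w4.pkl","wb"));im=get_image("wrist");cv2.imwrite("pics/w4.png",im)
s=get_image("side");cv2.imwrite("pics/s4.png",s)
f=lambda im,x,y,w,h,k:cv2.resize(im[y:y+h,x:x+w],None,fx=k,fy=k,interpolation=cv2.INTER_CUBIC)
a=np.hstack([f(im,190,75,60,50,6),f(im,380,110,60,50,6)])
b=f(s,265,210,120,100,3)
b=np.pad(b,((0,0),(0,a.shape[1]-b.shape[1]),(0,0)))
cv2.imwrite("pics/c4.png",np.vstack([a,b]))
Rb,tb=basep([.4458,-.1662,-.0378])
print(proj(c,np.array([[-.048,.078,.113],[.048,.06,.113],[-.048,.078,.083],[.048,.06,.083]])@Rb.T+tb))
E
```

```text
t 12.85 pos [ 0.4457 -0.1645  0.1504] rv [[0.037, 0.999, -0.001], [0.999, -0.037, -0.001], [-0.001, -0.001, -1.0]] F [ 0.   0.2 -2.2] w 0.011 78.1
[[230.77759947 105.90126205]
 [399.86990838 138.53230008]
 [242.88660559 104.97769215]
 [388.30438081 133.12473499]]
```

View pics/c4.png

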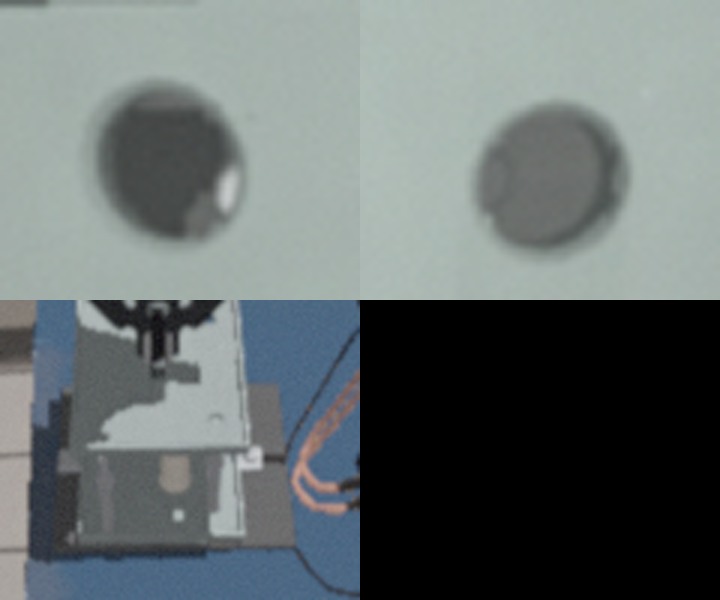

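```bash
python3 - <<'E'
from h import *
import pickle
c=pickle.load(open("w4.pkl","rb"));s=observe()
L=[((-.048,.078,.005),(190+169/6,75+160/6)),((.048,.06,.005),(380+192/6,110+180/6))]
N=np.array([[0,1,0],[1,0,0],[0,0,-1.]])
P=np.array([o for o,_ in L])@N.T+[0,0,.0223]
print("nominal",proj(c,P@s["tool_rot"].T+s["position"]),"seen",[u for _,u in L])
Rt,t=trayin(c,L,(s["tool_rot"],s["position"]));print(t)
E
```

```text
nominal [[219.79541618 103.87769656]
 [410.88955769 140.69178802]] seen [(218.16666666666666, 101.66666666666667), (412.0, 140.0)]
shift mm [ 0.8 -0.2 -1.9] rot deg [-0.    0.01  0.04] res [ 0.1  0.4 -0.1 -0.4]
[ 0.44589914 -0.16401022  0.1307751 ]
```

drive_tool(
  offset=[
    [-0.05,0,0],
    [0,0,0.1],
    [0,0,0.1],
    [0,0,0.1],
    [0,0,0.06],
    [0,0,0.06],
    [0,0,0.06],
    [0,0,0.06],
    [0,0,0.06],
    [0,0,0],
  ],
  turn=[
    [0,0,0],
    [0,0,0],
    [0,0,0],
    [0,0,0],
    [0,0,0],
    [0,0,0],
    [0,0,0],
    [0,0,0],
    [0,0,0],
    [0,0,0],
  ],
  hand=[0,0,0,0,0,0,0,0,0,0],
)

```text
time_s: 14.2
position: [0.4457, -0.1667, 0.1268]
tool_rot: [[0.038, 0.999, -0.001], [0.999, -0.038, -0.001], [-0.001, -0.001, -1.0]]
ft_force: [0.2, 1.0, -2.5]
grip_width: 0.0109
gripper_force: 78.0
```

drive_tool(
  offset=[
    [0,0,0.06],
    [0,0,0.06],
    [0,0,0.06],
    [0,0,0.06],
    [0,0,0.06],
    [0,0,0.06],
    [0,0,0.04],
    [0,0,0],
    [0,0,0],
    [0,0,0],
  ],
  turn=[
    [0,0,0],
    [0,0,0],
    [0,0,0],
    [0,0,0],
    [0,0,0],
    [0,0,0],
    [0,0,0],
    [0,0,0],
    [0,0,0],
    [0,0,0],
  ],
  hand=[0,0,0,0,0,0,0,0,0,0],
)

```text
time_s: 15.45
position: [0.4458, -0.1668, 0.111]
tool_rot: [[0.038, 0.999, -0.0], [0.999, -0.038, -0.001], [-0.001, -0.0, -1.0]]
ft_force: [-0.1, -0.3, -1.3]
grip_width: 0.011
gripper_force: 78.0
```

```bash
python3 - <<'E'
from h import *
import cv2
tip();im=get_image("wrist");cv2.imwrite("pics/w5.png",im)
f=lambda im,x,y,w,h,k:cv2.resize(im[y:y+h,x:x+w],None,fx=k,fy=k,interpolation=cv2.INTER_CUBIC)
cv2.imwrite("pics/c5.png",np.hstack([f(im,190,75,60,50,6),f(im,380,110,60,50,6)]))
E
```

```text
t 15.45 pos [ 0.4458 -0.1668  0.111 ] rv [[0.038, 0.999, -0.0], [0.999, -0.038, -0.001], [-0.001, -0.0, -1.0]] F [-0.1 -0.3 -1.3] w 0.011 78.0
```

View pics/c5.png

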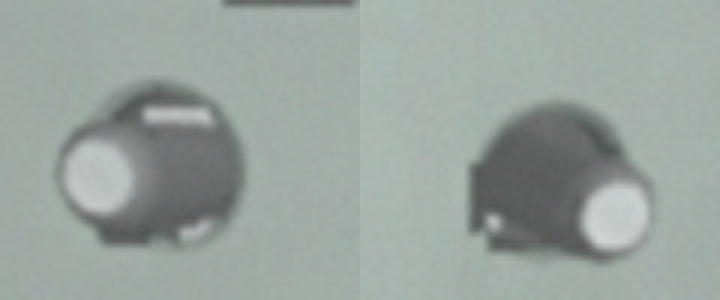

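drive_tool(
  offset=[
    [0,0,0.025],
    [0,0,0.025],
    [0,0,0.025],
    [0,0,0.025],
    [0,0,0],
    [0,0,0],
    [0,0,0],
    [0,0,0],
    [0,0,0],
    [0,0,0],
  ],
  turn=[
    [0,0,0],
    [0,0,0],
    [0,0,0],
    [0,0,0],
    [0,0,0],
    [0,0,0],
    [0,0,0],
    [0,0,0],
    [0,0,0],
    [0,0,0],
  ],
  hand=[0,0,0,0,0,0,0,0,0,0],
)

```text
time_s: 16.75
position: [0.4457, -0.1668, 0.1069]
tool_rot: [[0.037, 0.999, -0.0], [0.999, -0.037, -0.001], [-0.001, -0.0, -1.0]]
ft_force: [-0.6, -0.0, -1.9]
grip_width: 0.0108
gripper_force: 78.0
```

drive_tool(
  offset=[
    [0,0,0.02],
    [0,0,0],
    [0,0,0.02],
    [0,0,0],
    [0,0,0],
    [0,0,0],
    [0,0,0],
    [0,0,0],
    [0,0,0],
    [0,0,0],
  ],
  turn=[
    [0,0,0],
    [0,0,0],
    [0,0,0],
    [0,0,0],
    [0,0,0],
    [0,0,0],
    [0,0,0],
    [0,0,0],
    [0,0,0],
    [0,0,0],
  ],
  hand=[0,0,0,0,0,0,0,0,0,0],
)

```text
time_s: 18.0
position: [0.4458, -0.1668, 0.1053]
tool_rot: [[0.037, 0.999, -0.0], [0.999, -0.037, -0.001], [-0.001, -0.0, -1.0]]
ft_force: [0.4, 0.5, -1.7]
grip_width: 0.0108
gripper_force: 78.0
```

drive_tool(
  offset=[
    [0,0,0.02],
    [0,0,0],
    [0,0,0],
    [0,0,0.02],
    [0,0,0],
    [0,0,0],
    [0,0,0],
    [0,0,0],
    [0,0,0],
    [0,0,0],
  ],
  turn=[
    [0,0,0],
    [0,0,0],
    [0,0,0],
    [0,0,0],
    [0,0,0],
    [0,0,0],
    [0,0,0],
    [0,0,0],
    [0,0,0],
    [0,0,0],
  ],
  hand=[0,0,0,0,0,0,0,0,0,0],
)

```text
time_s: 19.25
position: [0.4458, -0.1668, 0.1037]
tool_rot: [[0.037, 0.999, -0.0], [0.999, -0.037, -0.001], [-0.001, -0.0, -1.0]]
ft_force: [0.7, -1.1, -2.5]
grip_width: 0.0109
gripper_force: 78.0
```

drive_tool(
  offset=[
    [0,0,0.015],
    [0,0,0],
    [0,0,0],
    [0,0,0.015],
    [0,0,0],
    [0,0,0],
    [0,0,0],
    [0,0,0],
    [0,0,0],
    [0,0,0],
  ],
  turn=[
    [0,0,0],
    [0,0,0],
    [0,0,0],
    [0,0,0],
    [0,0,0],
    [0,0,0],
    [0,0,0],
    [0,0,0],
    [0,0,0],
    [0,0,0],
  ],
  hand=[0,0,0,0,0,0,0,0,0,0],
)

```text
time_s: 20.5
position: [0.4458, -0.1668, 0.1025]
tool_rot: [[0.037, 0.999, -0.0], [0.999, -0.038, -0.001], [-0.001, -0.0, -1.0]]
ft_force: [-0.7, 0.1, -1.6]
grip_width: 0.011
gripper_force: 78.1
```

drive_tool(
  offset=[
    [0,0,0.015],
    [0,0,0],
    [0,0,0],
    [0,0,0.015],
    [0,0,0],
    [0,0,0],
    [0,0,0],
    [0,0,0],
    [0,0,0],
    [0,0,0],
  ],
  turn=[
    [0,0,0],
    [0,0,0],
    [0,0,0],
    [0,0,0],
    [0,0,0],
    [0,0,0],
    [0,0,0],
    [0,0,0],
    [0,0,0],
    [0,0,0],
  ],
  hand=[0,0,0,0,0,0,0,0,0,0],
)

```text
time_s: 21.75
position: [0.4458, -0.1669, 0.1023]
tool_rot: [[0.037, 0.999, 0.0], [0.999, -0.037, -0.002], [-0.002, 0.0, -1.0]]
ft_force: [-5.2, 0.6, 12.6]
grip_width: 0.011
gripper_force: 80.2
```

drive_tool(
  offset=[
    [0,0,-0.01],
    [0,0,0],
    [0,0,0],
    [0,0,0],
    [0,0,0],
    [0,0,0],
    [0,0,0],
    [0,0,0],
    [0,0,0],
    [0,0,0],
  ],
  turn=[
    [0,0,0],
    [0,0,0],
    [0,0,0],
    [0,0,0],
    [0,0,0],
    [0,0,0],
    [0,0,0],
    [0,0,0],
    [0,0,0],
    [0,0,0],
  ],
  hand=[0,0.05,0.1,0.2,0.3,0.5,0.6,0.7,0.7,0.7],
)

```text
time_s: 23.0
position: [0.4458, -0.1668, 0.1017]
tool_rot: [[0.038, 0.999, -0.0], [0.999, -0.038, -0.001], [-0.001, -0.0, -1.0]]
ft_force: [0.7, 0.3, 0.2]
grip_width: 0.0598
gripper_force: 0.0
```

drive_tool(
  offset=[
    [0,0,-0.2],
    [0,0,-0.3],
    [0,0,-0.4],
    [0,0,-0.5],
    [0,0,-0.6],
    [0,0,-0.7],
    [0,0,-0.8],
    [0,0,-0.8],
    [0,0,-0.6],
    [0,0,0],
  ],
  turn=[
    [0,0,0],
    [0,0,0],
    [0,0,0],
    [0,0,0],
    [0,0,0],
    [0,0,0],
    [0,0,0],
    [0,0,0],
    [0,0,0],
    [0,0,0],
  ],
  hand=[0.7,0.7,0.7,0.7,0.7,0.7,0.7,0.7,0.7,0.7],
)

```text
time_s: 24.25
position: [0.4461, -0.1667, 0.2998]
tool_rot: [[0.037, 0.999, 0.003], [0.999, -0.037, -0.004], [-0.004, 0.003, -1.0]]
ft_force: [0.6, -0.2, -0.2]
grip_width: 0.0598
gripper_force: 0.0
```

```bash
python3 - <<'E'
from h import *
import cv2,pickle
tip();pickle.dump(camera_info("wrist"),open("w6.pkl","wb"));im=get_image("wrist");s=get_image("side")
f=lambda im,x,y,w,h,k:cv2.resize(im[y:y+h,x:x+w],None,fx=k,fy=k,interpolation=cv2.INTER_CUBIC)
a=f(im,200,80,240,200,2);b=f(s,265,210,80,100,4)
cv2.imwrite("pics/c6.png",np.hstack([a,b]))
E
```

```text
t 24.25 pos [ 0.4461 -0.1667  0.2998] rv [[0.037, 0.999, 0.003], [0.999, -0.037, -0.004], [-0.004, 0.003, -1.0]] F [ 0.6 -0.2 -0.2] w 0.0598 0.0
```

View pics/c6.png

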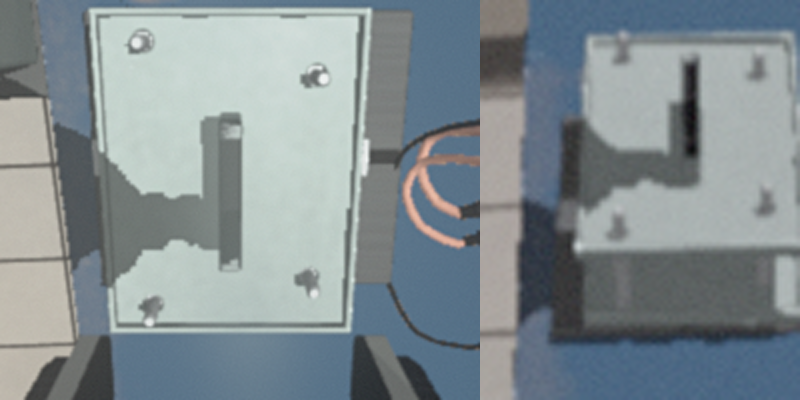

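```bash
python3 - <<'E'
from h import *
import pickle
c=pickle.load(open("w6.pkl","rb"));k=lambda u,v:(200+u/2-.25,80+v/2-.25)
L=[((-.075,.095,.012),k(90,10)),((.075,.095,.012),k(371,10)),((-.075,-.095,.012),k(115,331)),((.075,-.095,.012),k(349,331))]
p6=lambda q:(R.from_rotvec(q[3:]).as_matrix(),np.array(q[:3]))
q,r=fit(p6,[.446,-.166,.083,0,0,-.04],[(c,L)]);print(q[:3],np.degrees(q[3:]),r.tolist())
print(env.close_job())
E
```

```text
[ 0.44603163 -0.16767593  0.07793368] [ 0.76092461 -0.44418507 -2.0107892 ] [[0.1, 0.4], [0.1, 0.0], [-1.0, -0.2], [0.6, -0.3]]
the job is handed in; nothing more can be done
None
```

The tray is on the stand with all four posts through their holes, lowered slowly until it touched the collars and then released. My last camera estimate was under 1° of tilt and about 12 mm from the base centre (limit 18 mm). It read the underside at 78 mm, just below the judged 79–87 mm range; I put that down to camera error. The job was handed in at about 24 s, and no verdict came back.

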